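# Latch the instrument case

## Task

Close the foam-lined instrument case on the desk: hook the latch's claw over the brass keeper on the lid and draw it back just until it catches, then swing the red lever all the way over until it lies flat and the lid is drawn tight. Work gently and by feel, never forcing the claw or the lever, leave everything else on the desk where it is, and let go at the end.

Things in the scene. Friction and masses are not known exactly. Their poses are not given: they have to be found in the camera images.
- case: Dark teal case, fixed, standing on its hinge edge, mouth (seam) on top. 158 x 340 x 200 mm. Origin on the desk under the middle of the seam; x points from the body half (x -100 to 0 mm) to the lid half (x 0 to 58), y runs along the seam, z up; top face at z = 200 mm. Its one draw latch sits at y = 0 on the top face and works in the case's x-z plane.
- lid (a joint): Lid half, 58 mm thick, hinged at the case's origin line (x = 0, z = 0); rad, 0 = shut, grows as its top tips to +x of the case. Foam springs it ajar to 0.085 (17 mm gap on top): it stays there until the keeper is pulled with some 8 N, then yields 0.45 mm per N. Latched it is drawn to about 0.014, give or take 0.016.
- lever (a joint): Lever, rad: 0 = shut, flat on the body half, end towards -x of the case; 1.57 upright; 2.7 = forward stop, leaning to the lid. Steel strip 16 mm wide, 5 mm thick, red grip. Friction (0.021 N m) holds it where left. Once hooked, slack ends at about 1.9 (1.6 to 2.2); below that it pulls the lid, at most about 8 N at its end; over centre at about 0.17, then pulled flat.
- claw (a joint): Claw, hinged on the lever, value in rad relative to the lever. The claw's slope above horizontal, rising towards its hook, is claw minus lever. Slight friction (0.015 N m) makes it stay, and turn along with the lever, unless something holds it.
- lever_pivot (a point): Lever pivot axis (parallel to the case's y), 30 mm from the seam on the body half, 14 mm above the case's top. The claw's pivot is on the lever, 14 mm from this axis; with the lever shut it lies 13.8 mm to -x and 2.4 mm below it, and it turns with the lever.
- lever_tip (a point): Middle of the lever's free end, 55 mm from the pivot. With the lever shut its upper face is 16.5 mm above the case's top.
- claw_knob (a point): Centre of the red cross knob on the claw's end: a lying cylinder 12 mm across and 28 mm long along the case's y, flat ends, to be pinched by its ends from above; it may turn in the fingers as the claw is moved. It stands 17 mm above the throat centre.
- claw_hook (a point): Centre of the hook's throat, 75 mm from the claw's pivot. The hook is a C open towards the lever: roof 4 mm above this point, front plate 3 mm beyond it, and, 5 mm below it, a lip 3.5 mm long reaching back from the front plate. Front plate and lip go down beyond the keeper bar until the roof rests on the bar; drawn back towards the body half, the lip slides under the bar and catches.
- keeper_seat (a point): Nominal centre of the keeper, a brass bar 6 mm thick and 26 mm long along the case's y, 12 mm above the lid's top. The bar is on an adjuster: it really sits up to 3 mm to either side of this point along the case's x (not reported). Hooked, the throat centre is on the bar. With the lever at its forward stop the throat can reach some 5 to 12 mm beyond the bar.
- latch_base: Steel base plate of the latch, 50 x 34 mm, 3 mm thick, on the body half; carries lever and claw. Origin on the case's top under the lever pivot, same axes as the case.
- keeper_mount: Steel plate on the lid's top, 30 x 30 x 3 mm, carries the keeper bar. Moves with the lid.
- stapler: Bystander: blue stapler lying near the case on the robot's side, 120 x 32 x 42 mm.
- note_block: Bystander: yellow block of sticky notes, 76 x 76 x 30 mm, beyond the case's lid.
- mug: Bystander: white mug, 80 mm across, 95 mm high.
- tissue_box: Bystander: tissue box, 120 x 230 x 85 mm.
- mouse: Bystander: computer mouse on its pad, about 80 x 60 x 33 mm.

How it is judged:
By the outcome, as a careful person would: the job done as asked, in the order asked, and still so for the second after the job is handed in, with the robot touching nothing.
It also fails if it takes over 54 s, if anything falls off the work surface, if the arm or the gripper's body presses on something with over 40 N, if the wrist force passes 120 N, or if a joint passes its speed limit or range.

## Robot

A 6-joint arm with a two-finger parallel gripper is mounted at the origin on the work surface. World frame = base frame: x ahead of the robot, y to its left, z up, the work surface at z = 0. Lengths are in m, angles in rad, forces in N, time in s.
With the tool pointing down it reaches from about 0.35 to 0.975 m from the base axis. Payload 4.9 kg.
Tool frame: the origin (TCP) lies between the finger pads, 19 mm behind the fingertips; this is the grasp point; z points along the fingers, y is the line along which they close (so a half turn about z gives the same grasp; the last joint's range is limited). The gripper opens to 85 mm and grips with 20 to 120 N. Pads are 22 mm wide; open, the fingers measure 114 mm over their backs; the gripper's body (76 mm by 85 mm) begins 54 mm behind the grasp point. The pads swing forward as they close: fully open they stand 13 mm farther back than shut.
Start: joints at [0.991, 0.053, 1.613, -0, 1.476, -0.119], TCP at [0.278, 0.56, 0.25] pointing down, gripper open.
Joint ranges: [-3.01, 3.01], [-1.01, 2.22], [0.06, 2.58], [-1.02, 4.17], [0.09, 2.62], [-3.14, 3.14]. Speed limits (rad/s): [2.57, 2.57, 3.14, 3.14, 3.14, 3.14].

## Interface

Orientations are given as a rotation vector (axis times angle).
In Python, from station import ctrl, optics gives the robot as it stands.
- The arm moves only by the shell command python3 -m handwheel 'ROWS' [OPENING] [FORCE]. ROWS is JSON, a list of rows, each an object of numbers: "tx", "ty", "tz": the shift along the tool's x, y, z in mm; "roll": the turn about the tool's z in rad. A call has 1 to 12 rows; each row shifts and turns the commanded pose from where the row before left it, along the tool's axes as they then stand; what a row does not reach is not made up. A row lasts 1/12 s, in which the tool goes at most 41.7 mm and 7.16 degrees, less where a joint would pass 70% of its speed; a pose out of reach is approached as far as the arm can. A call with a gripper value outside its range is refused whole. OPENING is the finger opening in mm, from 0 to 85.4, set as the call begins (- or left out, the last holds). The fingers move at their own pace and stop on an object; FORCE is the grip in N (left out, the last holds). Time passes only in rows, so rows that do not move let the fingers close. It gives the time, the measured TCP pose, the force, the opening and the grip force at its end, in the units of the state.
- ctrl.get_obs(): the state, without advancing time (a new reading comes with each control period).
- optics.get_image(name): name is "side" or "top"; returns (picture, depth): 384x512x3 uint8, red, green, blue; 384x512 float32, m along the optical axis (not along the pixel's ray), 0 where there is no reading.
- optics.camera_params(name): a dict with "mtx" (3x3 intrinsics, pixels), "extrinsics" (4x4, takes a point from camera to world coordinates). Camera axes: x right, y down, z forward; pixel columns grow to the right and rows downward; lengths in m; the calibration is good to about 2 mm. A picture is of the moment at which its call begins. camera_params takes no time and is no camera call.
- ctrl.finish_job(): hands the job in; it is judged then, once.
The state is a dict: "t": time; "q": joint angles; "dq": joint speeds; "effort": joint torques, N m; "tool_pos": TCP position; "tool_rot": TCP orientation; "contact_force": force on the tool from outside, world axes, zero at the start; "wrist_torque": the same for the moment, N m; "opening": finger opening in m; "grip_force": force on a finger pad.
Only numpy, scipy, OpenCV 4.12 (cv2) and the standard library are available. Lean on these libraries where they do the work, as an engineer would, in place of code of your own. Each camera call takes 0.05 s, during which the arm holds its last target. There are 200 camera calls.

## Working session

There is one attempt and no reset: what is moved stays moved. The work goes in short steps, Python scripts to look and compute and a shell command to move; the robot and the scene stay as the last step left them, time stands still between calls to the robot, and variables do not carry over. Pictures are saved under pics/ and viewed, at most 11 in all, crops included, and the job is handed in when it is done.

```bash
ls; mkdir -p pics; cat > h.py <<'E'
import numpy as np, cv2
from station import ctrl, optics
def grab(n):
    im,d=optics.get_image(n); p=optics.camera_params(n); return im,d,np.array(p["mtx"]),np.array(p["extrinsics"])
def cloud(d,K,T):
    v,u=np.mgrid[:d.shape[0],:d.shape[1]]
    P=np.stack([(u-K[0,2])*d/K[0,0],(v-K[1,2])*d/K[1,1],d],-1)
    return P@T[:3,:3].T+T[:3,3]
def red(im):
    h=cv2.cvtColor(im,cv2.COLOR_RGB2HSV); return (((h[...,0]<8)|(h[...,0]>172))&(h[...,1]>140)&(h[...,2]>70))
E
python3 - <<'E'
from h import *
print(ctrl.get_obs())
for n in("side","top"):
    im,d,K,T=grab(n); cv2.imwrite(f"pics/{n}0.png",im[...,::-1]); print(n,K,T.round(3)); np.savez(f"{n}0.npz",im=im,d=d,K=K,T=T)
    P=cloud(d,K,T); m=red(im).astype(np.uint8); c,l,s,ce=cv2.connectedComponentsWithStats(m)
    for i in range(1,c):
        if s[i,4]>8: q=P[(l==i)&(d>0)]; print(s[i],np.median(q,0).round(4),q.min(0).round(3),q.max(0).round(3))
E
```

```text
pics
{'t': 0.0, 'q': array([ 9.91018290e-01,  5.33766500e-02,  1.61426628e+00, -1.88919055e-05,
        1.47599751e+00, -1.18999309e-01]), 'dq': array([ 2.44181350e-04, -1.38599517e-03,  1.45196783e-03,  1.38112317e-04,
        1.25635854e-04, -4.64890367e-05]), 'effort': array([-1.04882536e-03, -3.93688560e+01, -3.70172882e+01, -3.82500812e-04,
        6.97395517e-03,  6.92566857e-06]), 'tool_pos': array([0.27759104, 0.55933186, 0.24876727]), 'tool_rot': array([-7.17244327e-01, -3.05791804e+00,  3.03176356e-03]), 'contact_force': array([0.31508266, 0.52833594, 0.35227498]), 'wrist_torque': array([-0.10927952,  0.03455267,  0.08532581]), 'grip_force': 0.0, 'opening': 0.08553228188972196}
side [[493.41794502   0.         266.17601285]
 [  0.         493.41794502 190.20755928]
 [  0.           0.           1.        ]] [[ 0.806 -0.414  0.423 -0.203]
 [-0.592 -0.549  0.59  -1.158]
 [-0.012 -0.726 -0.687  1.433]
 [ 0.     0.     0.     1.   ]]
[261 156   6   4  14] [ 0.5922 -0.0361  0.2953] [ 0.588 -0.051  0.292] [ 0.597 -0.025  0.301]
[257 167   5   8  26] [ 0.5618 -0.0446  0.2548] [ 0.554 -0.053  0.239] [ 0.577 -0.034  0.269]
[441 276   9  18  40] [ 0.808  -0.7281  0.1139] [ 0.801 -0.733  0.05 ] [ 0.866 -0.705  0.156]
top [[440.37496931   0.         252.4129204 ]
 [  0.         440.37496931 188.16453299]
 [  0.           0.           1.        ]] [[-0.024 -0.998  0.058  0.515]
 [-1.     0.023 -0.016 -0.065]
 [ 0.015 -0.059 -0.998  1.714]
 [ 0.     0.     0.     1.   ]]
[420 128   9   5  16] [ 0.8087 -0.7262  0.124 ] [ 0.805 -0.731  0.084] [ 0.813 -0.723  0.156]
[232 189   8   4  18] [ 0.5934 -0.0338  0.2944] [ 0.587 -0.045  0.289] [ 0.597 -0.022  0.299]
[238 198   3   4  11] [ 0.5655 -0.0439  0.2574] [ 0.559 -0.047  0.252] [ 0.569 -0.04   0.263]
```

View pics/side0.png

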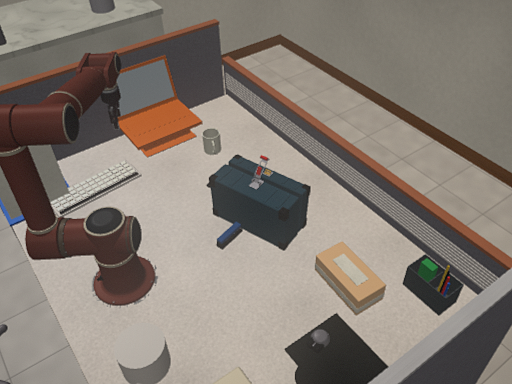

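View pics/top0.png

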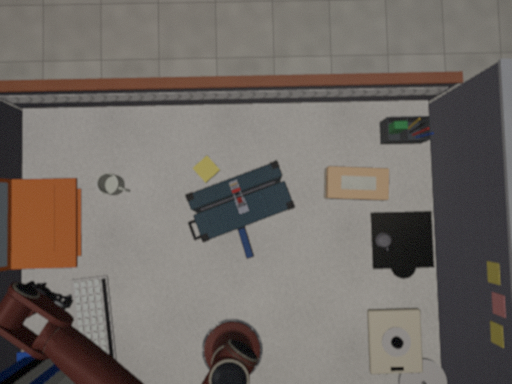

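The side view shows the case at about (260,200) with the knob at (264,158) and the lever grip at (259,171). The top view shows the case seam running along (190,205)-(285,180), with the lid on the far side from the robot.

```bash
python3 - <<'E'
from h import *
from scipy import ndimage
A=[]
for n in("top","side"):
    z=np.load(n+"0.npz"); P=cloud(z["d"],z["K"],z["T"]); im=z["im"].astype(int)
    m=(P[...,2]>.192)&(P[...,2]<.212)&(abs(P[...,0]-.55)<.25)&(abs(P[...,1]+.03)<.25)&(z["d"]>0)
    m&=(im.max(-1)<110)
    Q=P[m]; A.append(Q); r=cv2.minAreaRect((Q[:,:2]*1000).astype(np.float32)); print(n,len(Q),r,np.median(Q[:,2]))
    b=cv2.boxPoints(r); print(b.round(0).tolist())
    L=b[[1,2]]-b[[0,1]]; L=L[np.argmax(np.linalg.norm(L,axis=1))]; yd=L/np.linalg.norm(L); yd*=np.sign(yd[1]); xd=np.array([yd[1],-yd[0]])
    print("xd",xd,"yaw",np.arctan2(xd[1],xd[0]))
    sx=Q[:,:2]@xd*1000; sy=Q[:,:2]@yd*1000
    print("s range",np.percentile(sx,[0,1,99,100]),np.percentile(sy,[0,1,99,100]))
    h,e=np.histogram(sx,np.arange(sx.min(),sx.max()+4,4)); print(list(zip(e.round(0).astype(int).tolist(),h.tolist())))
    # all high points (latch)
    m2=(P[...,2]>.211)&(abs(P[...,0]-.57)<.08)&(abs(P[...,1]+.04)<.06)&(z["d"]>0)
    for p,c in zip(P[m2],z["im"][m2]): print((p[:2]@xd*1000).round(0),(p[:2]@yd*1000).round(0),(p[2]*1000).round(0),c.tolist())
E
python3 - <<'E'
import cv2,numpy as np
a=cv2.imread("pics/side0.png")[140:215,205:315]; b=cv2.imread("pics/top0.png")[160:240,185:297]
a=cv2.resize(a,None,fx=5,fy=5,interpolation=2); b=cv2.resize(b,None,fx=3,fy=3,interpolation=2)[:, :250]
b=cv2.resize(cv2.imread("pics/top0.png")[175:215,215:265],None,fx=5,fy=5,interpolation=2)
c=np.zeros((375,800,3),np.uint8); c[:a.shape[0],:550]=a; c[:200,550:800]=b; cv2.imwrite("pics/crop0.png",c)
E
```

```text
top 3921 ((561.3668212890625, -45.45826721191406), (175.66746520996094, 340.8724670410156), 19.317161560058594) 0.19838857114053243
[[422.0, 86.0], [535.0, -235.0], [701.0, -177.0], [588.0, 144.0]]
xd [0.9437019  0.33079717] yaw 0.33714816
s range [426.89171253 429.87287029 598.49786666 602.55924569] [-399.03382681 -394.41946802  -62.74358919  -58.16130337]
[(427, 68), (431, 114), (435, 112), (439, 116), (443, 115), (447, 115), (451, 112), (455, 110), (459, 115), (463, 111), (467, 112), (471, 105), (475, 105), (479, 100), (483, 102), (487, 99), (491, 104), (495, 103), (499, 98), (503, 103), (507, 100), (511, 104), (515, 104), (519, 96), (523, 90), (527, 4), (531, 0), (535, 0), (539, 0), (543, 81), (547, 98), (551, 96), (555, 97), (559, 98), (563, 97), (567, 103), (571, 88), (575, 87), (579, 92), (583, 88), (587, 99), (591, 77), (595, 73), (599, 30)]
577.0 -235.0 213.0 [122, 107, 88]
576.0 -227.0 212.0 [123, 110, 91]
574.0 -234.0 211.0 [113, 101, 87]
568.0 -237.0 275.0 [111, 104, 98]
577.0 -216.0 211.0 [114, 106, 95]
569.0 -226.0 273.0 [106, 98, 86]
567.0 -229.0 280.0 [108, 101, 95]
5
[... 10523 characters left out ...]
0 219.0 [90, 90, 90]
495.0 -223.0 225.0 [119, 114, 117]
504.0 -221.0 216.0 [116, 112, 114]
499.0 -229.0 224.0 [117, 114, 115]
498.0 -234.0 227.0 [124, 121, 122]
495.0 -209.0 212.0 [94, 91, 91]
494.0 -214.0 215.0 [102, 98, 99]
501.0 -223.0 214.0 [116, 113, 114]
501.0 -228.0 218.0 [112, 109, 111]
501.0 -233.0 220.0 [119, 116, 118]
489.0 -213.0 213.0 [113, 109, 110]
498.0 -225.0 213.0 [133, 129, 131]
499.0 -229.0 214.0 [110, 106, 107]
497.0 -235.0 218.0 [71, 73, 72]
500.0 -238.0 218.0 [105, 105, 106]
502.0 -240.0 218.0 [118, 115, 116]
496.0 -240.0 217.0 [105, 104, 105]
500.0 -242.0 215.0 [82, 79, 80]
496.0 -240.0 213.0 [85, 80, 82]
497.0 -244.0 214.0 [93, 88, 89]
492.0 -243.0 212.0 [89, 87, 87]
```

View pics/crop0.png

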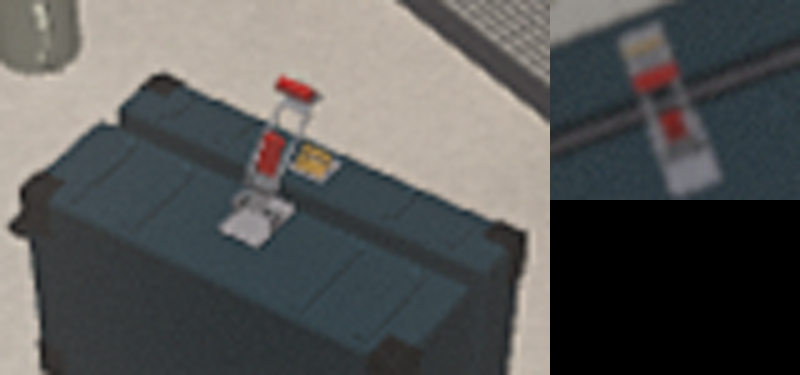

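The crop shows the claw raised with its knob at crop (298,90), the red lever grip at (270,155) leaning to the lid, and the brass keeper at (314,158) on the lid. My estimates are a case yaw of about 0.334 and a knob at about (549, -228.5, 290) mm in rotated axes. I'll approach from above.

```bash
python3 -m handwheel '[{"tz":-25,"roll":-0.1136},{"tz":-25,"roll":-0.1136},{"tz":-25,"roll":-0.1136},{"tz":-25,"roll":-0.1136},{"tz":-25,"roll":-0.1136},{"tz":-25,"roll":-0.1136},{"tz":-10,"roll":-0.1136},{"ty":-39,"tx":-6},{"ty":-39,"tx":-6},{"ty":-39,"tx":-6},{"ty":-39,"tx":-6},{"ty":-39,"tx":-6}]' 48 25
python3 -m handwheel '[{"ty":-39,"tx":-6},{"ty":-39,"tx":-6},{"ty":-39,"tx":-6},{"ty":-39,"tx":-6},{"ty":-39,"tx":-6},{"ty":-39,"tx":-6},{"ty":-39,"tx":-6},{"ty":-39,"tx":-6},{"ty":-39,"tx":-6},{"ty":-39,"tx":-6},{"ty":-39,"tx":-6},{"ty":-39,"tx":-6}]'
cat >> h.py <<'E'
YAW=.334
X=np.array([np.cos(YAW),np.sin(YAW)]);Y=np.array([-X[1],X[0]])
def st():
    o=ctrl.get_obs(); p=o["tool_pos"]*1000; f=o["contact_force"]
    from scipy.spatial.transform import Rotation as R
    tx=R.from_rotvec(o["tool_rot"]).as_matrix()
    print("t%.2f s=(%.1f %.1f) z%.1f"%(o["t"],p[:2]@X,p[:2]@Y,p[2]),"F s=%.1f y=%.1f z=%.1f"%(f[:2]@X,f[:2]@Y,f[2]),"open %.1f grip %.1f"%(o["opening"]*1e3,o["grip_force"]),"tx ang %.3f (want %.3f) tz %s"%(np.arctan2(tx[1,0],tx[0,0])%(2*np.pi),np.pi+YAW,tx[:,2].round(3)))
if __name__=="__main__": st()
E
python3 h.py
```

```text
t0.10 s=(445.7 437.4) z248.9 F s=-0.9 y=0.1 z=0.3 open 85.4 grip 0.0 tx ang 2.681 (want 3.476) tz [-0.001 -0.002 -1.   ]$[0]: bad value
$[0]: bad value
```

```bash
python3 -m handwheel --help 2>&1 | head -20; python3 -m handwheel '[{"tx":0,"ty":0,"tz":-25,"roll":-0.11}]' 48 25
```

```text
invalid input: not JSON, or not a number
t: 0.18
tool_pos: [0.2763, 0.5572, 0.268]
tool_rot: [-0.545, -3.089, 0.018]
contact_force: [0.0, -0.4, -0.1]
opening: 0.0755
grip_force: 0.0
```

```bash
python3 -m handwheel '[{"tx":0,"ty":0,"tz":-25,"roll":-0.114},{"tx":0,"ty":0,"tz":-25,"roll":-0.114},{"tx":0,"ty":0,"tz":-25,"roll":-0.114},{"tx":0,"ty":0,"tz":-25,"roll":-0.114},{"tx":0,"ty":0,"tz":-25,"roll":-0.114},{"tx":0,"ty":0,"tz":-10,"roll":-0.115},{"tx":-6,"ty":-39,"tz":0,"roll":0},{"tx":-6,"ty":-39,"tz":0,"roll":0},{"tx":-6,"ty":-39,"tz":0,"roll":0},{"tx":-6,"ty":-39,"tz":0,"roll":0},{"tx":-6,"ty":-39,"tz":0,"roll":0},{"tx":-6,"ty":-39,"tz":0,"roll":0}]' >/dev/null
python3 -m handwheel '[{"tx":-6,"ty":-39,"tz":0,"roll":0},{"tx":-6,"ty":-39,"tz":0,"roll":0},{"tx":-6,"ty":-39,"tz":0,"roll":0},{"tx":-6,"ty":-39,"tz":0,"roll":0},{"tx":-6,"ty":-39,"tz":0,"roll":0},{"tx":-6,"ty":-39,"tz":0,"roll":0},{"tx":-6,"ty":-39,"tz":0,"roll":0},{"tx":-6,"ty":-39,"tz":0,"roll":0},{"tx":-6,"ty":-39,"tz":0,"roll":0},{"tx":-6,"ty":-39,"tz":0,"roll":0},{"tx":-6,"ty":-39,"tz":0,"roll":0},{"tx":0,"ty":0,"tz":0,"roll":0}]' >/dev/null
python3 h.py
```

```text
t2.18 s=(547.8 -231.1) z407.6 F s=-0.1 y=0.8 z=-0.6 open 48.0 grip 0.0 tx ang 3.469 (want 3.476) tz [-0.003 -0.002 -1.   ]
```

```bash
python3 -m handwheel '[{"tx":-1,"ty":2.5,"tz":20,"roll":-0.006},{"tx":0,"ty":0,"tz":25,"roll":0},{"tx":0,"ty":0,"tz":25,"roll":0},{"tx":0,"ty":0,"tz":15,"roll":0},{"tx":0,"ty":0,"tz":10,"roll":0},{"tx":0,"ty":0,"tz":0,"roll":0},{"tx":0,"ty":0,"tz":0,"roll":0}]' >/dev/null
python3 h.py; python3 - <<'E'
from h import *
o=[]
for n in("side","top"):
    im,d,K,T=grab(n); np.savez(f"{n}1.npz",im=im,d=d,K=K,T=T)
    u,v=(264,160) if n=="side" else (236,192)
    o.append(cv2.resize(im[v-35:v+35,u-35:u+35,::-1],(400,400),interpolation=2))
cv2.imwrite("pics/g1.png",np.hstack(o))
E
```

```text
t2.77 s=(549.3 -222.6) z315.2 F s=-0.6 y=0.6 z=0.5 open 48.2 grip 0.0 tx ang 3.482 (want 3.476) tz [-0.  0. -1.]
```

View pics/g1.png

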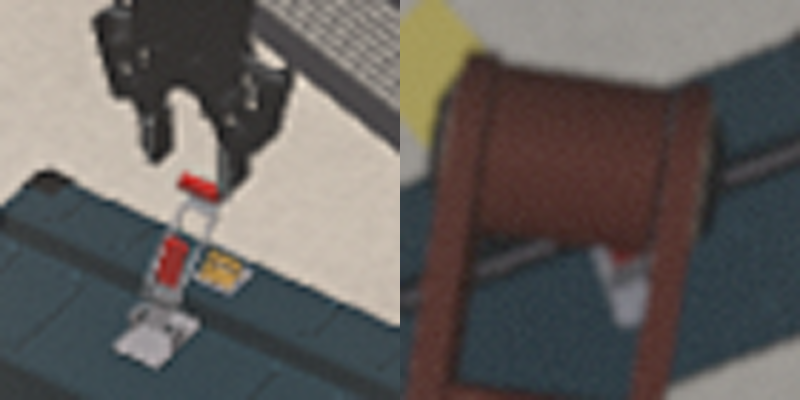

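The hand is about 6 mm too far along +y: the knob at crop (199,187) sits under the right finger. I'll shift it, then check.

```bash
python3 -m handwheel '[{"tx":0,"ty":-6,"tz":0,"roll":0.006},{"tx":0,"ty":0,"tz":0,"roll":0},{"tx":0,"ty":0,"tz":0,"roll":0}]' >/dev/null
python3 h.py
```

```text
t3.12 s=(549.5 -229.3) z316.1 F s=-0.7 y=-0.2 z=0.2 open 48.0 grip 0.0 tx ang 3.475 (want 3.476) tz [ 0.002 -0.    -1.   ]
```

```bash
python3 -m handwheel '[{"tx":0,"ty":0.5,"tz":10,"roll":0},{"tx":0,"ty":0,"tz":9,"roll":0},{"tx":0,"ty":0,"tz":1,"roll":0},{"tx":0,"ty":0,"tz":0,"roll":0}]' >/dev/null
python3 h.py
python3 -m handwheel '[{"tx":0,"ty":0,"tz":0,"roll":0},{"tx":0,"ty":0,"tz":0,"roll":0},{"tx":0,"ty":0,"tz":0,"roll":0},{"tx":0,"ty":0,"tz":0,"roll":0}]' 24 25 >/dev/null
python3 h.py; python3 - <<'E'
from h import *
im,d,K,T=grab("side"); np.savez("side2.npz",im=im,d=d,K=K,T=T)
u,v=264,160
cv2.imwrite("pics/g2.png",cv2.resize(im[v-30:v+30,u-35:u+35,::-1],(560,480),interpolation=2))
# brass: hsv yellow mask, cast onto bar-top plane z=212
h=cv2.cvtColor(im,cv2.COLOR_RGB2HSV); m=(h[...,0]>12)&(h[...,0]<28)&(h[...,1]>90); m[:150]=0;m[190:]=0;m[:,:240]=0;m[:,290:]=0
vv,uu=np.nonzero(m); r=np.stack([(uu-K[0,2])/K[0,0],(vv-K[1,2])/K[1,1],np.ones(len(uu))],1)@T[:3,:3].T
for z in(.211,):
    k=(z-T[2,3])/r[:,2]; p=(T[:3,3]+k[:,None]*r)*1000
    s=p[:,:2]@X; y=p[:,:2]@Y; print(len(s),np.sort(s).round(0),np.sort(y).round(0),s.mean(),y.mean())
E
```

```text
t3.45 s=(548.5 -227.8) z292.9 F s=-0.5 y=-0.1 z=-0.4 open 48.1 grip 0.0 tx ang 3.476 (want 3.476) tz [-0.003  0.001 -1.   ]
t3.78 s=(549.4 -227.7) z295.2 F s=0.2 y=2.2 z=0.5 open 26.8 grip 25.6 tx ang 3.476 (want 3.476) tz [-0.     0.001 -1.   ]
29 [556. 557. 558. 559. 560. 560. 561. 562. 562. 564. 565. 566. 567. 567.
 568. 569. 569. 571. 572. 573. 573. 574. 575. 576. 578. 578. 579. 580.
 581.] [-242. -242. -239. -239. -238. -235. -235. -235. -235. -232. -232. -232.
 -229. -229. -229. -229. -226. -226. -226. -223. -223. -223. -223. -220.
 -220. -219. -219. -216. -216.] 568.2762731906822 -228.70836556330056
```

View pics/g2.png

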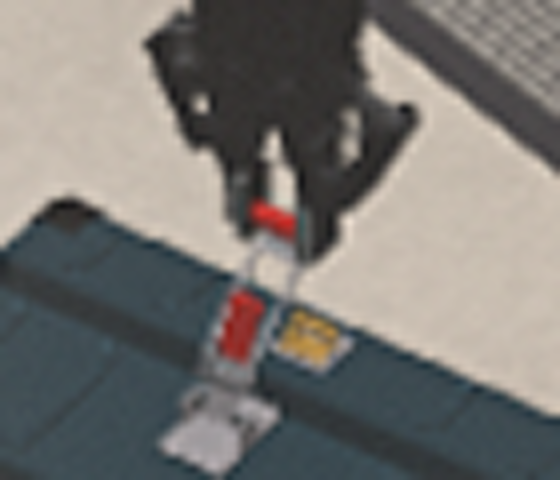

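The knob is pinched by its ends. The mask puts the keeper around s = 568-576 mm. Next I'll swing the lever forward and the claw down in an arc, watching the force.

```bash
python3 -m handwheel '[{"tx":-2.4,"ty":0,"tz":1.7,"roll":0},{"tx":-2.4,"ty":0,"tz":1.7,"roll":0},{"tx":-2.4,"ty":0,"tz":1.7,"roll":0},{"tx":0,"ty":0,"tz":0,"roll":0},{"tx":0,"ty":0,"tz":0,"roll":0}]' >/dev/null; python3 h.py
python3 -m handwheel '[{"tx":-4.7,"ty":0,"tz":4,"roll":0},{"tx":-4.6,"ty":0,"tz":4,"roll":0},{"tx":-4,"ty":0,"tz":4.7,"roll":0},{"tx":-4,"ty":0,"tz":4.8,"roll":0},{"tx":0,"ty":0,"tz":0,"roll":0},{"tx":0,"ty":0,"tz":0,"roll":0}]' >/dev/null; python3 h.py
```

```text
t4.25 s=(556.6 -227.9) z289.8 F s=-0.6 y=3.8 z=1.6 open 27.2 grip 25.8 tx ang 3.476 (want 3.476) tz [-0.001  0.001 -1.   ]
t4.75 s=(573.8 -227.8) z272.2 F s=-1.0 y=5.7 z=1.5 open 27.0 grip 25.9 tx ang 3.476 (want 3.476) tz [-0.001  0.001 -1.   ]
```

```bash
python3 -m handwheel '[{"tx":0,"ty":0.5,"tz":0,"roll":0},{"tx":0,"ty":0.3,"tz":0,"roll":0},{"tx":0,"ty":0,"tz":0,"roll":0}]' >/dev/null; python3 h.py
python3 -m handwheel '[{"tx":-3,"ty":0.1,"tz":4.9,"roll":0},{"tx":-3,"ty":0.1,"tz":4.9,"roll":0},{"tx":-2.2,"ty":0,"tz":5.3,"roll":0},{"tx":-2.2,"ty":0.1,"tz":5.3,"roll":0},{"tx":0,"ty":0,"tz":0,"roll":0},{"tx":0,"ty":0,"tz":0,"roll":0}]' >/dev/null; python3 h.py
```

```text
t5.00 s=(573.6 -227.6) z272.5 F s=-1.1 y=3.7 z=0.5 open 27.1 grip 25.9 tx ang 3.476 (want 3.476) tz [-0. -0. -1.]
t5.50 s=(584.7 -227.3) z252.1 F s=2.5 y=3.4 z=1.6 open 27.2 grip 26.2 tx ang 3.476 (want 3.476) tz [ 0.001 -0.    -1.   ]
```

```bash
python3 -m handwheel '[{"tx":-1.6,"ty":0.2,"tz":3.5,"roll":0},{"tx":-1.4,"ty":0.2,"tz":3.5,"roll":0},{"tx":-1.4,"ty":0,"tz":3.5,"roll":0},{"tx":-1,"ty":0,"tz":0,"roll":0},{"tx":0,"ty":0,"tz":0,"roll":0},{"tx":0,"ty":0,"tz":0,"roll":0}]' >/dev/null; python3 h.py
python3 - <<'E'
from h import *
im,d,K,T=grab("side"); np.savez("side3.npz",im=im,d=d,K=K,T=T)
u,v=266,172
cv2.imwrite("pics/g3.png",cv2.resize(im[v-30:v+30,u-35:u+35,::-1],(700,600),interpolation=2))
E
```

```text
t6.00 s=(588.3 -226.9) z240.5 F s=-4.9 y=0.7 z=1.0 open 27.5 grip 26.2 tx ang 3.475 (want 3.476) tz [-0.004 -0.001 -1.   ]
```

View pics/g3.png

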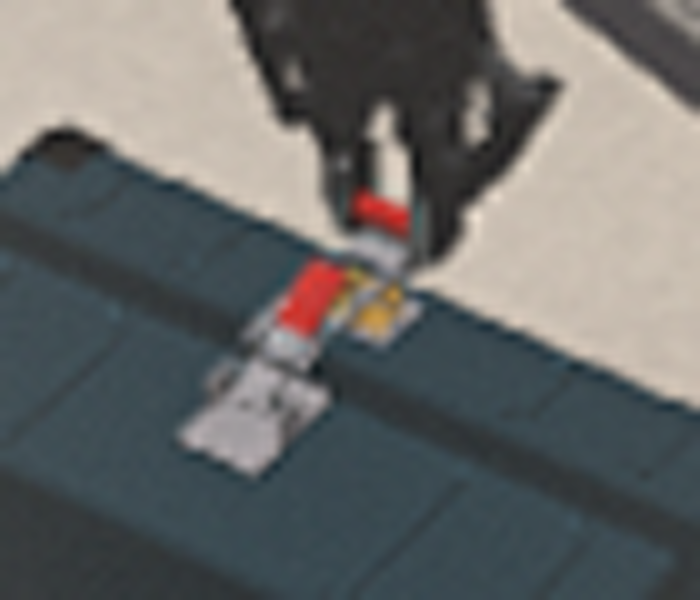

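At the lever's forward stop (4.9 N back). The picture shows the knob at (380,213) beyond the keeper at (375,310). I'll ease off slightly and lower.

```bash
python3 -m handwheel '[{"tx":0.8,"ty":0,"tz":1.5,"roll":0},{"tx":0,"ty":0,"tz":1.5,"roll":0},{"tx":-0.3,"ty":0,"tz":1.5,"roll":0},{"tx":0,"ty":0,"tz":1,"roll":0},{"tx":0,"ty":0,"tz":0,"roll":0},{"tx":0,"ty":0,"tz":0,"roll":0}]' >/dev/null; python3 h.py
python3 -m handwheel '[{"tx":0,"ty":0,"tz":1,"roll":0},{"tx":0,"ty":0,"tz":1,"roll":0},{"tx":0,"ty":0,"tz":0,"roll":0},{"tx":0,"ty":0,"tz":0,"roll":0}]' >/dev/null; python3 h.py
```

```text
t6.55 s=(589.2 -226.8) z236.1 F s=-1.8 y=0.9 z=2.2 open 27.2 grip 26.4 tx ang 3.476 (want 3.476) tz [ 0. -0. -1.]
t6.88 s=(589.4 -226.8) z234.2 F s=0.1 y=-0.0 z=2.4 open 27.0 grip 26.4 tx ang 3.476 (want 3.476) tz [ 0.001  0.    -1.   ]
```

```bash
for i in 1 2; do python3 -m handwheel '[{"tx":0,"ty":0,"tz":1,"roll":0},{"tx":0,"ty":0,"tz":0.5,"roll":0},{"tx":0,"ty":0,"tz":0,"roll":0},{"tx":0,"ty":0,"tz":0,"roll":0}]' >/dev/null; python3 h.py; done
```

```text
t7.22 s=(589.5 -226.8) z232.8 F s=1.8 y=0.3 z=2.4 open 27.1 grip 26.4 tx ang 3.476 (want 3.476) tz [ 0.001  0.    -1.   ]
t7.55 s=(589.5 -226.7) z231.2 F s=4.3 y=-0.3 z=1.6 open 27.2 grip 26.5 tx ang 3.476 (want 3.476) tz [ 0.002  0.    -1.   ]
```

```bash
python3 -m handwheel '[{"tx":-0.6,"ty":0,"tz":0,"roll":0},{"tx":0,"ty":0,"tz":0,"roll":0},{"tx":0,"ty":0,"tz":0,"roll":0}]' >/dev/null; python3 h.py;  python3 -m handwheel '[{"tx":0,"ty":0,"tz":1,"roll":0},{"tx":0,"ty":0,"tz":0,"roll":0},{"tx":0,"ty":0,"tz":0,"roll":0}]' >/dev/null; python3 h.py
```

```text
t7.80 s=(589.6 -226.8) z231.0 F s=2.4 y=-0.6 z=2.0 open 27.1 grip 26.5 tx ang 3.476 (want 3.476) tz [-0. -0. -1.]
t8.05 s=(589.6 -226.7) z229.8 F s=3.1 y=0.4 z=1.6 open 27.0 grip 26.5 tx ang 3.476 (want 3.476) tz [-0.  0. -1.]
```

```bash
for i in 1 2 3; do python3 -m handwheel '[{"tx":-0.1,"ty":0,"tz":0.8,"roll":0},{"tx":0,"ty":0,"tz":0,"roll":0},{"tx":0,"ty":0,"tz":0,"roll":0}]' >/dev/null; python3 h.py; done
```

```text
t8.30 s=(589.6 -226.7) z229.0 F s=1.8 y=0.3 z=2.3 open 27.2 grip 26.5 tx ang 3.476 (want 3.476) tz [-0. -0. -1.]
t8.55 s=(589.7 -226.7) z228.2 F s=1.0 y=0.3 z=2.1 open 27.4 grip 26.5 tx ang 3.476 (want 3.476) tz [-0.001 -0.    -1.   ]
t8.80 s=(589.7 -226.7) z227.4 F s=-0.1 y=-0.3 z=2.0 open 27.0 grip 26.5 tx ang 3.476 (want 3.476) tz [-0.001 -0.    -1.   ]
```

```bash
cat >> h.py <<'E'
def ray(u,v,K,T,sy=-228.5):
    r=T[:3,:3]@np.array([(u-K[0,2])/K[0,0],(v-K[1,2])/K[1,1],1]); k=(sy/1000-T[:2,3]@Y)/(r[:2]@Y); p=(T[:3,3]+k*r)*1000
    return (p[:2]@X).round(1),p[2].round(1)
def reds(tag,show=None):
    im,d,K,T=grab("side"); np.savez(tag+".npz",im=im,d=d,K=K,T=T)
    h=cv2.cvtColor(im,cv2.COLOR_RGB2HSV); m=(((h[...,0]<10)|(h[...,0]>170))&(h[...,1]>110)).astype(np.uint8); m[:130]=0;m[200:]=0;m[:,:235]=0;m[:,300:]=0
    c,l,s,ce=cv2.connectedComponentsWithStats(m)
    for i in range(1,c):
        if s[i,4]>6: print("red",s[i],ce[i].round(1),"s,z",ray(*ce[i],K,T))
    if show: cv2.imwrite(f"pics/{show}.png",cv2.resize(im[142:202,231:301,::-1],(700,600),interpolation=2))
E
python3 - <<'E'
import h
for f in ("side0","side2","side3"):
    z=dict(h.np.load(f+".npz")); h.grab=lambda n:(z["im"],z["d"],z["K"],z["T"]); print(f); h.reds("tmp")
E
python3 -c "import h; h.reds('side4','g4')"
```

```text
side0
red [260 155   8   5  18] [263.6 157.2] s,z (np.float64(547.2), np.float64(295.8))
red [257 166   5   9  29] [258.8 170.1] s,z (np.float64(515.8), np.float64(256.8))
side2
red [260 155   6   5  17] [262.5 156.9] s,z (np.float64(540.9), np.float64(301.5))
red [257 166   5   9  29] [258.8 170.1] s,z (np.float64(515.8), np.float64(256.8))
side3
red [266 161   6   5  18] [268.5 162.8] s,z (np.float64(578.0), np.float64(247.7))
red [259 168   7   8  32] [261.8 171.2] s,z (np.float64(534.5), np.float64(237.8))
red [266 163   6   5  20] [268.4 165.1] s,z (np.float64(577.2), np.float64(237.2))
red [259 168   7   8  34] [261.8 171.2] s,z (np.float64(534.4), np.float64(238.3))
```

View pics/g4.png

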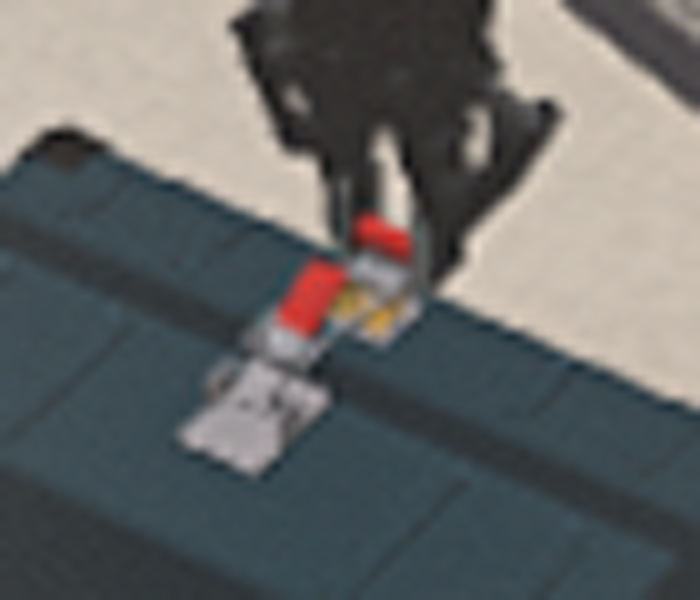

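Side view: the knob at (383,235) is coming down over the keeper, with brass still visible at (345,305) and (385,318) on either side of the claw arm. No vertical resistance yet, so I'll keep lowering gently.

```bash
for i in 1 2 3 4; do python3 -m handwheel '[{"tx":0,"ty":0,"tz":0.8,"roll":0},{"tx":0,"ty":0,"tz":0,"roll":0},{"tx":0,"ty":0,"tz":0,"roll":0}]' >/dev/null; python3 h.py; done
```

```text
t9.10 s=(589.7 -226.7) z227.2 F s=-1.9 y=0.6 z=4.4 open 27.0 grip 26.7 tx ang 3.476 (want 3.476) tz [-0. -0. -1.]
t9.35 s=(589.8 -226.8) z226.9 F s=-2.6 y=0.9 z=5.9 open 27.4 grip 27.0 tx ang 3.476 (want 3.476) tz [-0. -0. -1.]
t9.60 s=(589.9 -226.8) z226.9 F s=-4.7 y=0.7 z=8.4 open 27.3 grip 27.2 tx ang 3.476 (want 3.476) tz [ 0. -0. -1.]
t9.85 s=(589.9 -226.8) z226.8 F s=-5.9 y=2.1 z=10.9 open 27.0 grip 27.4 tx ang 3.476 (want 3.476) tz [ 0. -0. -1.]
```

Roof rests on the bar at z ≈ 227 (10.9 N). I'll relieve most of that load and draw back gently.

```bash
python3 -m handwheel '[{"tx":0,"ty":0,"tz":-1,"roll":0},{"tx":0,"ty":0,"tz":-1,"roll":0},{"tx":0,"ty":0,"tz":0,"roll":0},{"tx":0,"ty":0,"tz":0,"roll":0}]' >/dev/null; python3 h.py
for i in 1 2 3; do python3 -m handwheel '[{"tx":0.7,"ty":0,"tz":0,"roll":0},{"tx":0.7,"ty":0,"tz":0,"roll":0},{"tx":0,"ty":0,"tz":0,"roll":0},{"tx":0,"ty":0,"tz":0,"roll":0}]' >/dev/null; python3 h.py; done
```

```text
t10.18 s=(589.8 -226.8) z227.0 F s=-3.2 y=0.3 z=5.5 open 27.2 grip 26.9 tx ang 3.476 (want 3.476) tz [-0. -0. -1.]
t10.52 s=(589.7 -226.8) z227.1 F s=5.4 y=0.4 z=4.5 open 27.0 grip 26.8 tx ang 3.476 (want 3.476) tz [ 0.003  0.001 -1.   ]
t10.85 s=(589.1 -226.8) z227.3 F s=9.6 y=0.0 z=3.5 open 26.9 grip 26.7 tx ang 3.476 (want 3.476) tz [ 0.006  0.001 -1.   ]
t11.18 s=(587.6 -226.7) z227.3 F s=7.6 y=0.6 z=5.0 open 27.4 grip 26.8 tx ang 3.476 (want 3.476) tz [ 0.005  0.001 -1.   ]
```

```bash
python3 -m handwheel '[{"tx":0,"ty":0,"tz":-0.8,"roll":0},{"tx":0,"ty":0,"tz":0,"roll":0},{"tx":0,"ty":0,"tz":0,"roll":0}]' >/dev/null; python3 h.py
for i in 1 2; do python3 -m handwheel '[{"tx":0.7,"ty":0,"tz":0,"roll":0},{"tx":0,"ty":0,"tz":0,"roll":0},{"tx":0,"ty":0,"tz":0,"roll":0}]' >/dev/null; python3 h.py; done
```

```text
t11.43 s=(586.9 -226.7) z227.5 F s=6.1 y=0.2 z=2.3 open 26.7 grip 26.7 tx ang 3.476 (want 3.476) tz [ 0.003  0.001 -1.   ]
t11.68 s=(586.3 -226.7) z227.6 F s=6.2 y=0.4 z=4.0 open 27.2 grip 26.7 tx ang 3.476 (want 3.476) tz [ 0.004  0.001 -1.   ]
t11.93 s=(585.6 -226.7) z227.7 F s=6.2 y=0.3 z=3.3 open 27.3 grip 26.7 tx ang 3.476 (want 3.476) tz [ 0.004  0.001 -1.   ]
```

```bash
for i in 1 2 3 4; do python3 -m handwheel '[{"tx":0.7,"ty":0,"tz":-0.2,"roll":0},{"tx":0,"ty":0,"tz":0,"roll":0},{"tx":0,"ty":0,"tz":0,"roll":0}]' >/dev/null; python3 h.py; done
```

```text
t12.18 s=(584.8 -226.7) z227.9 F s=5.2 y=1.1 z=3.4 open 27.2 grip 26.7 tx ang 3.476 (want 3.476) tz [ 0.003  0.001 -1.   ]
t12.43 s=(584.1 -226.7) z228.1 F s=5.6 y=1.4 z=3.3 open 27.4 grip 26.8 tx ang 3.476 (want 3.476) tz [ 0.003  0.001 -1.   ]
t12.68 s=(583.3 -226.7) z228.2 F s=6.0 y=0.5 z=3.3 open 26.9 grip 26.8 tx ang 3.476 (want 3.476) tz [ 0.003  0.001 -1.   ]
t12.93 s=(582.9 -226.7) z228.3 F s=6.5 y=1.4 z=3.4 open 27.3 grip 26.7 tx ang 3.476 (want 3.476) tz [ 0.004  0.001 -1.   ]
```

```bash
for i in 1 2; do python3 -m handwheel '[{"tx":0.6,"ty":0,"tz":-0.1,"roll":0},{"tx":0,"ty":0,"tz":0,"roll":0},{"tx":0,"ty":0,"tz":0,"roll":0}]' >/dev/null; python3 h.py; done
```

```text
t13.18 s=(582.8 -226.7) z228.4 F s=9.5 y=0.2 z=2.4 open 27.7 grip 26.6 tx ang 3.476 (want 3.476) tz [ 0.005  0.001 -1.   ]
t13.43 s=(582.7 -226.7) z228.4 F s=12.4 y=0.9 z=0.3 open 27.4 grip 26.5 tx ang 3.476 (want 3.476) tz [ 0.007  0.002 -1.   ]
```

It has caught: s no longer moves and the force climbs. I'll relax the pull, do a tiny lift test, then look.

```bash
python3 -m handwheel '[{"tx":-1,"ty":0,"tz":-0.5,"roll":0},{"tx":-0.6,"ty":0,"tz":-0.5,"roll":0},{"tx":0,"ty":0,"tz":0,"roll":0},{"tx":0,"ty":0,"tz":0,"roll":0}]' >/dev/null; python3 h.py; python3 -c "import h; h.reds('side5','g5')"
```

```text
t13.77 s=(582.8 -226.7) z228.4 F s=7.9 y=-1.1 z=0.2 open 27.1 grip 26.5 tx ang 3.476 (want 3.476) tz [ 0.002  0.001 -1.   ]
red [265 164   6   5  19] [267.5 165.7] s,z (np.float64(571.1), np.float64(238.4))
red [257 166   6   9  34] [259.3 170. ] s,z (np.float64(518.7), np.float64(255.5))
```

View pics/g5.png

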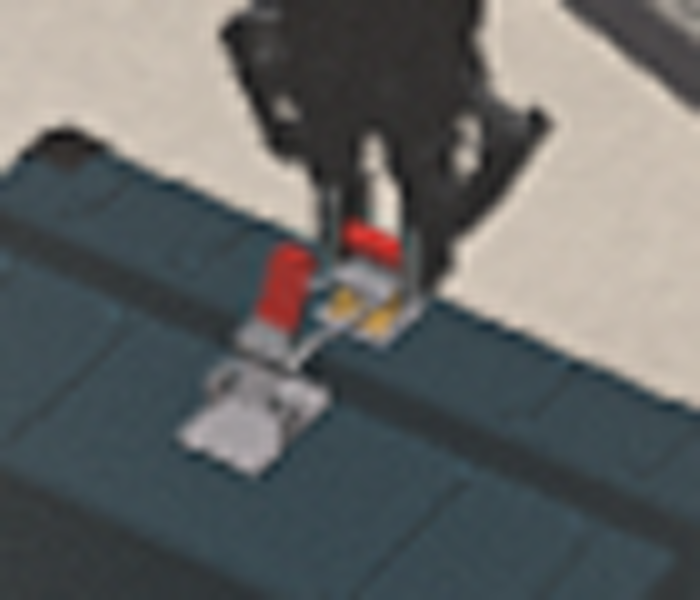

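Hooked: the lever grip at (285,290) is now more upright and the hook sits over the keeper at (360,305). I'll ease off and release, then rise.

```bash
python3 -m handwheel '[{"tx":-1,"ty":0,"tz":0.5,"roll":0},{"tx":-0.7,"ty":0,"tz":0.2,"roll":0},{"tx":0,"ty":0,"tz":0,"roll":0}]' >/dev/null; python3 h.py
python3 -m handwheel '[{"tx":0,"ty":0,"tz":0,"roll":0},{"tx":0,"ty":0,"tz":0,"roll":0},{"tx":0,"ty":0,"tz":0,"roll":0},{"tx":0,"ty":0,"tz":0,"roll":0}]' 48 >/dev/null; python3 h.py
python3 -m handwheel '[{"tx":0,"ty":0,"tz":-6,"roll":0},{"tx":0,"ty":0,"tz":-12,"roll":0},{"tx":0,"ty":0,"tz":-20,"roll":0},{"tx":0,"ty":0,"tz":-25,"roll":0},{"tx":0,"ty":0,"tz":-20,"roll":0},{"tx":8,"ty":0,"tz":0,"roll":0},{"tx":8,"ty":0,"tz":0,"roll":0},{"tx":0,"ty":0,"tz":0,"roll":0},{"tx":0,"ty":0,"tz":0,"roll":0},{"tx":0,"ty":0,"tz":0,"roll":0}]' >/dev/null
python3 -m handwheel '[{"tx":0,"ty":0,"tz":0,"roll":0},{"tx":0,"ty":0,"tz":0,"roll":0},{"tx":0,"ty":0,"tz":0,"roll":0},{"tx":0,"ty":0,"tz":0,"roll":0}]' 0 >/dev/null;python3 h.py; python3 -c "import h; h.reds('side6','g6')"
```

```text
t14.07 s=(583.1 -226.7) z228.2 F s=0.2 y=0.5 z=4.6 open 27.3 grip 26.8 tx ang 3.476 (want 3.476) tz [-0.002 -0.    -1.   ]
t14.40 s=(583.2 -226.6) z227.6 F s=-0.1 y=-0.6 z=-0.3 open 48.1 grip 0.0 tx ang 3.476 (want 3.476) tz [-0.002  0.    -1.   ]
t15.57 s=(567.7 -226.7) z311.1 F s=0.3 y=0.4 z=-0.2 open 0.8 grip 0.0 tx ang 3.476 (want 3.476) tz [-0.001  0.    -1.   ]
red [266 164   7   5  18] [268.8 166.2] s,z (np.float64(579.6), np.float64(230.3))
red [257 166   6   9  32] [259.3 170.2] s,z (np.float64(518.8), np.float64(254.4))
```

View pics/g6.png

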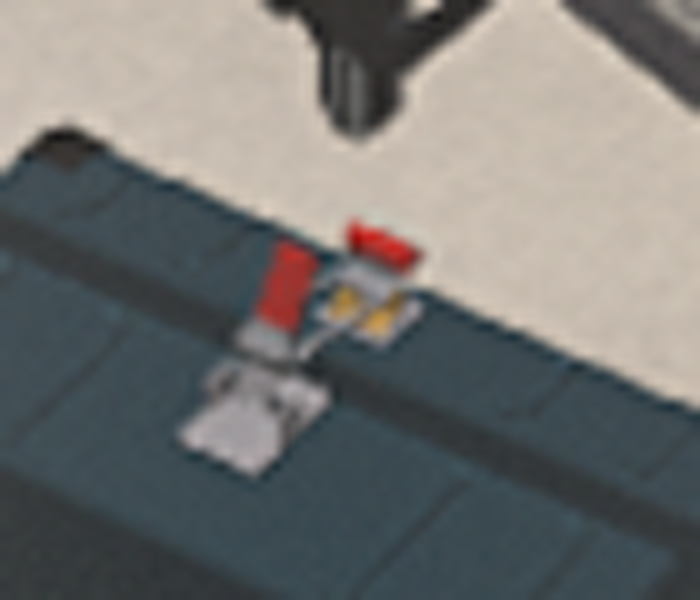

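Claw stays hooked (knob at (383,247)) and the lever is at (287,287). Closed fingers go down on the lid side of the lever tip and push it over.

```bash
python3 -m handwheel '[{"tx":10,"ty":0,"tz":0,"roll":0},{"tx":10,"ty":-1,"tz":0,"roll":0},{"tx":0,"ty":0,"tz":12,"roll":0},{"tx":0,"ty":0,"tz":15,"roll":0},{"tx":0,"ty":0,"tz":10,"roll":0},{"tx":0,"ty":0,"tz":0,"roll":0},{"tx":0,"ty":0,"tz":0,"roll":0}]' >/dev/null; python3 h.py
python3 -m handwheel '[{"tx":4,"ty":0,"tz":0,"roll":0},{"tx":4,"ty":0,"tz":0,"roll":0},{"tx":3,"ty":0,"tz":0,"roll":0},{"tx":3,"ty":0,"tz":0,"roll":0},{"tx":0,"ty":0,"tz":0,"roll":0}]' >/dev/null; python3 h.py
```

```text
t16.20 s=(547.0 -227.3) z272.3 F s=0.3 y=0.1 z=0.4 open 0.0 grip 0.0 tx ang 3.476 (want 3.476) tz [-0.004  0.001 -1.   ]
t16.62 s=(535.3 -227.9) z277.5 F s=5.1 y=0.5 z=3.4 open 0.0 grip 3.0 tx ang 3.476 (want 3.476) tz [ 0.008  0.001 -1.   ]
```

```bash
python3 -m handwheel '[{"tx":3,"ty":0,"tz":-0.5,"roll":0},{"tx":3,"ty":0,"tz":-0.5,"roll":0},{"tx":3,"ty":0,"tz":-0.5,"roll":0},{"tx":0,"ty":0,"tz":0,"roll":0}]' >/dev/null; python3 h.py
python3 -m handwheel '[{"tx":3,"ty":0,"tz":-0.5,"roll":0},{"tx":3,"ty":0,"tz":0,"roll":0},{"tx":3,"ty":0,"tz":0,"roll":0},{"tx":3,"ty":0,"tz":0,"roll":0},{"tx":0,"ty":0,"tz":0,"roll":0}]' >/dev/null; python3 h.py;python3 -c "import h; h.reds('side7')"
```

```text
t16.95 s=(526.9 -228.2) z280.2 F s=6.2 y=0.4 z=4.7 open -0.0 grip 3.1 tx ang 3.476 (want 3.476) tz [ 0.01  0.   -1.  ]
t17.37 s=(514.8 -228.4) z280.7 F s=6.1 y=-0.5 z=4.1 open 0.3 grip 3.0 tx ang 3.476 (want 3.476) tz [ 0.01 -0.   -1.  ]
red [265 165   6   5  19] [267.6 166.9] s,z (np.float64(571.7), np.float64(232.1))
red [255 168   4   8  26] [256.3 171.7] s,z (np.float64(500.4), np.float64(260.3))
```

```bash
python3 -m handwheel '[{"tx":3.5,"ty":0,"tz":0,"roll":0},{"tx":3.5,"ty":0,"tz":0.5,"roll":0},{"tx":3.5,"ty":0,"tz":0.5,"roll":0},{"tx":3.5,"ty":0,"tz":0.5,"roll":0},{"tx":3.5,"ty":0,"tz":0.7,"roll":0},{"tx":0,"ty":0,"tz":0,"roll":0}]' >/dev/null; python3 h.py
python3 -m handwheel '[{"tx":3,"ty":0,"tz":1.5,"roll":0},{"tx":3,"ty":0,"tz":1.5,"roll":0},{"tx":3,"ty":0,"tz":1.6,"roll":0},{"tx":3,"ty":0,"tz":1.6,"roll":0},{"tx":0,"ty":0,"tz":0,"roll":0}]' >/dev/null; python3 h.py;python3 -c "import h; h.reds('side8')"
```

```text
t17.92 s=(497.1 -228.5) z278.7 F s=4.3 y=0.2 z=7.0 open -0.0 grip 3.2 tx ang 3.476 (want 3.476) tz [ 0.01  -0.001 -1.   ]
t18.33 s=(484.7 -228.6) z272.5 F s=2.9 y=-0.0 z=8.1 open -0.1 grip 3.2 tx ang 3.476 (want 3.476) tz [ 0.009 -0.001 -1.   ]
red [263 166   7   5  20] [266.4 167.9] s,z (np.float64(563.9), np.float64(232.9))
red [249 174   6   6  13] [251.5 176.4] s,z (np.float64(471.0), np.float64(259.7))
```

```bash
python3 -m handwheel '[{"tx":3,"ty":0,"tz":2.6,"roll":0},{"tx":3,"ty":0,"tz":2.6,"roll":0},{"tx":3,"ty":0,"tz":2.8,"roll":0},{"tx":2.5,"ty":0,"tz":3,"roll":0},{"tx":0,"ty":0,"tz":0,"roll":0}]' >/dev/null; python3 h.py
python3 -m handwheel '[{"tx":1.8,"ty":0,"tz":3,"roll":0},{"tx":1.6,"ty":0,"tz":3,"roll":0},{"tx":1.6,"ty":0,"tz":3,"roll":0},{"tx":1.6,"ty":0,"tz":3,"roll":0},{"tx":0,"ty":0,"tz":0,"roll":0}]' >/dev/null; python3 h.py
```

```text
t18.80 s=(472.0 -228.7) z260.1 F s=0.0 y=-1.7 z=6.9 open 0.3 grip 2.5 tx ang 3.476 (want 3.476) tz [ 0.004 -0.002 -1.   ]
t19.22 s=(464.7 -227.9) z245.1 F s=0.5 y=-1.5 z=0.7 open -0.0 grip 0.6 tx ang 3.475 (want 3.476) tz [ 0.    -0.001 -1.   ]
```

```bash
for i in 1 2; do python3 -m handwheel '[{"tx":0.5,"ty":0,"tz":1.5,"roll":0},{"tx":0,"ty":0,"tz":1.5,"roll":0},{"tx":0,"ty":0,"tz":0,"roll":0},{"tx":0,"ty":0,"tz":0,"roll":0}]' >/dev/null; python3 h.py; done; python3 -c "import h; h.reds('side9','g9')"
```

```text
t19.55 s=(464.3 -227.4) z241.4 F s=0.5 y=0.0 z=0.7 open -0.2 grip 0.0 tx ang 3.476 (want 3.476) tz [-0.001  0.001 -1.   ]
t19.88 s=(464.0 -227.6) z238.8 F s=-0.7 y=0.3 z=0.0 open -0.2 grip 0.0 tx ang 3.476 (want 3.476) tz [-0.  0. -1.]
red [262 167   7   4  16] [265.4 168.4] s,z (np.float64(557.3), np.float64(235.1))
red [246 185   8   6  24] [249.1 187.7] s,z (np.float64(453.8), np.float64(218.0))
```

View pics/g9.png

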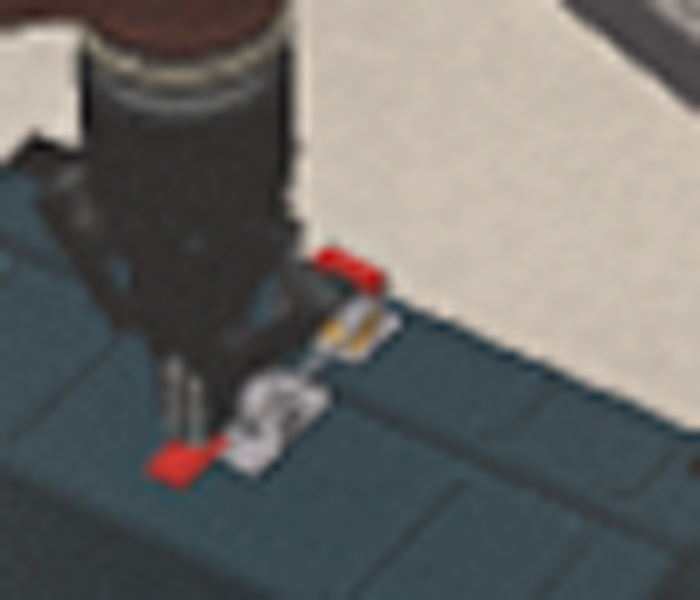

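The lever has snapped over and lies flat (grip at (180,465)), and the lid gap is gone. I'll press lightly to confirm it is seated, then retreat.

```bash
for i in 1 2 3; do python3 -m handwheel '[{"tx":0,"ty":0,"tz":1.3,"roll":0},{"tx":0,"ty":0,"tz":0,"roll":0},{"tx":0,"ty":0,"tz":0,"roll":0}]' >/dev/null; python3 h.py; done
```

```text
t20.18 s=(464.0 -227.7) z237.8 F s=0.6 y=-0.1 z=0.7 open -0.3 grip 0.0 tx ang 3.476 (want 3.476) tz [-0.  0. -1.]
t20.43 s=(464.0 -227.7) z236.4 F s=-0.8 y=0.3 z=-0.7 open -0.2 grip 0.0 tx ang 3.476 (want 3.476) tz [-0.  0. -1.]
t20.68 s=(464.1 -227.8) z235.2 F s=0.6 y=-0.7 z=-0.3 open -0.3 grip 0.1 tx ang 3.476 (want 3.476) tz [ 0. -0. -1.]
```

```bash
python3 -m handwheel '[{"tx":0,"ty":0,"tz":1.2,"roll":0},{"tx":0,"ty":0,"tz":0,"roll":0},{"tx":0,"ty":0,"tz":0,"roll":0}]' >/dev/null; python3 h.py;  python3 -m handwheel '[{"tx":0,"ty":0,"tz":1,"roll":0},{"tx":0,"ty":0,"tz":0,"roll":0},{"tx":0,"ty":0,"tz":0,"roll":0}]' >/dev/null; python3 h.py
```

```text
t20.93 s=(464.1 -227.8) z235.2 F s=-1.5 y=1.1 z=4.8 open 0.2 grip 2.7 tx ang 3.476 (want 3.476) tz [ 0. -0. -1.]
t21.18 s=(464.1 -227.8) z235.1 F s=-4.0 y=1.9 z=9.1 open -0.2 grip 4.4 tx ang 3.476 (want 3.476) tz [ 0. -0. -1.]
```

Hard contact at z = 235.2, which matches the 16.5 mm expected for a flat lever. Retreating.

```bash
python3 -m handwheel '[{"tx":0,"ty":0,"tz":-5,"roll":0},{"tx":0,"ty":0,"tz":-15,"roll":0},{"tx":0,"ty":0,"tz":-25,"roll":0},{"tx":0,"ty":0,"tz":-30,"roll":0},{"tx":0,"ty":0,"tz":-30,"roll":0},{"tx":0,"ty":0,"tz":-30,"roll":0},{"tx":0,"ty":0,"tz":-15,"roll":0},{"tx":0,"ty":0,"tz":0,"roll":0},{"tx":0,"ty":0,"tz":0,"roll":0}]' >/dev/null; python3 h.py; python3 -c "import h; h.reds('side10','g10')"
```

```text
t21.93 s=(464.2 -227.8) z382.9 F s=0.3 y=-0.6 z=-0.5 open 0.3 grip 0.0 tx ang 3.476 (want 3.476) tz [ 0.001 -0.    -1.   ]
red [262 167   7   4  17] [265.3 168.5] s,z (np.float64(556.8), np.float64(235.3))
red [246 184   7   7  29] [249.2 187.2] s,z (np.float64(454.5), np.float64(219.8))
```

View pics/g10.png

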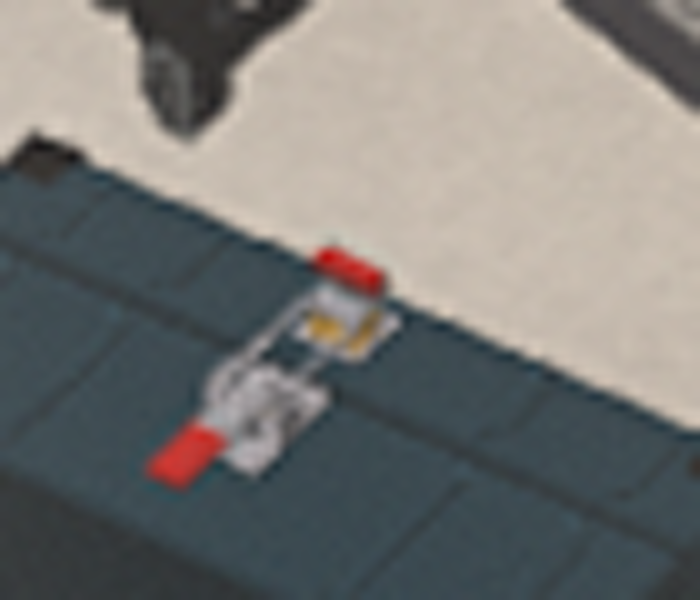

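The claw is hooked on the keeper (355,315), the lever is flat at (185,458), the seam is closed and the robot is clear. Handing in.

```bash
python3 -c "from station import ctrl; print(ctrl.finish_job())"
```

```text
the job is handed in; nothing more can be done
None
```

The case is latched: the claw is hooked on the keeper, the lever lies flat and the lid is drawn tight; the arm let go and stood clear when I handed in at about 22 s.

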